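# Open the counterweighted soaking box and put the scrub brush in

## Task

Open the white soaking box: lift its green lid by the steel bar, over its balance point, and let it down softly until it leans on the rubber buffers behind it and stays open by itself, without banging it against them or forcing it. Then lay the bamboo-handled scrub brush gently in the box, bristles down and flat on the draining plate, wholly inside so that the lid could close again. Leave the basin, the jar and the blue pegs where they are.

Things in the scene. Friction and masses are not known exactly. Their poses are not given: they have to be found in the camera images.
- box: White plastic box screwed to the desk, outside 216 (x) x 300 (y) x 85 mm high, walls 5 mm, open on top under the lid. Origin: centre of its underside, on the desk. Its +x points to the hinge side, -x to the bar side, which always looks roughly to the robot's right (world -y). The flat grey draining plate inside has its top 29 mm above the origin; clear space above it 206 x 290 mm.
- lid: Green lid board 215 x 304 x 12 mm with its bar. Origin: on the hinge axis at mid-width, 111 mm along the box's +x, 85 mm above the desk. Axes equal the box's when shut; it opens by turning about its own +y, the bar going up and over; the angle of its z axis from vertical is the opening angle. Hinge friction is slight. Shut, it takes 2 to 5 N upwards at the bar.
- weights: The lid's two iron counterweight discs, 54 mm across, on straps outside the two ends of the box (outer faces 185 mm from the middle). Origin within 15 mm of the lid's, same axes. The discs differ, so the balance point lies anywhere from 45 to 75 degrees of opening; below it the lid falls shut, beyond it the lid falls open, pulling away with up to 5 N at the bar.
- bar (a point): Centre of the round steel bar that lifts the lid: 14 mm thick, 138 mm free length between brackets, parallel to the lid's y. In the lid frame at (-260, 0, 11) mm, with a gap of 36 mm between it and the board's edge: fingers pointing down can pass on both sides of it at any opening angle, and it can turn between them. Shut, it is 96 mm above the desk.
- rest: Steel tube frame fixed behind the box, 211 mm high, with two rubber buffers 205 mm above the desk on which the open lid leans. Origin and axes are the box's and tell nothing of the buffers, which are screwed in or out by hand over 58 mm: the lid comes to lean at an unknown opening angle from 95 to 122 degrees. The rubber gives about 1 mm for each 9 N at the buffers.
- brush: Loose scrub brush 215 mm long, 38 mm high, lying bristles down: head 75 x 46 mm, handle 20 mm wide and 14 mm thick running along the brush's -x to 178 mm from the origin, mid-height 30 mm. Origin: under the centre of the head at the bristle tips; z up. 140 g, balanced close behind the head's centre.
- brush_grip (a point): Point on the brush handle just behind the head, 55 mm from the origin along -x, 30 mm above the bristle tips: a good place to grip, across the 20 mm width (brush's y), from above.
- basin: Orange plastic basin, round, 170 mm across, 75 mm high; leave alone. Origin: centre of its underside.
- jar: Glass jar with flip-top lid and wire bail, 84 mm across, 118 mm high; leave alone. Origin: centre of its underside.
- peg0: Blue plastic laundry peg, 76 x 15 x 12 mm, one of five in a row along the desk's far edge; leave alone. Origin: centre of its underside.
- peg1: Blue peg like peg0; leave alone.
- peg2: Blue peg like peg0; leave alone.
- peg3: Blue peg like peg0; leave alone.
- peg4: Blue peg like peg0; leave alone.
There are look-alikes about, which are no part of the job. Leave any pink look-alike of the brush alone.

How it is judged (in metres and radians):
On the way:
1. the lid leans open on its buffers, let go and at rest (angle between lid's own z axis and vertical above 1.6 rad and contact force between lid and rest above 0.3 N and contact force between the fingers and lid below 0.1 N and angular speed of lid below 0.05 rad/s), for 0.3 s.
At the end, for the whole second after the job is handed in: The lid leans open on its buffers by itself (past 92 degrees, still); the brush lies still on the draining plate inside the box, bristles down (within 9 degrees of level, tips within 7 mm of the plate); basin, jar and pegs are within 25 mm of where they stood (angle between lid's own z axis and vertical above 1.6 rad and contact force between lid and rest above 0.3 N and angular speed of lid below 0.05 rad/s and angle between brush's own z axis and vertical below 0.15 rad and z of brush in the frame of box between 0.02 and 0.036 m and x of brush in the frame of box between -0.103 and 0.103 m and y of brush in the frame of box between -0.145 and 0.145 m and linear speed of brush below 0.02 m/s); the robot touches nothing.
It fails at once if the lid is banged or forced against its buffers (more than 35 N) (contact force between lid and rest above 35 N).
It fails at once if the lid, past upright, is let fall towards its buffers (faster than 1.1 rad/s, nearly 0.3 m/s at the bar) (angle between lid's own z axis and vertical above 1.6 rad and angular speed of lid above 1.1 rad/s).
It fails at once if the brush is dropped or thrown into the box (faster than 0.6 m/s between its walls) (linear speed of brush above 0.6 m/s and z of brush in the frame of box below 0.08 m and x of brush in the frame of box between -0.103 and 0.103 m and y of brush in the frame of box between -0.145 and 0.145 m).
It fails at once if the basin, the jar or a peg is moved more than 25 mm (distance of any of basin, jar, peg0, peg1, peg2, peg3, peg4 from where it was at the start of the episode above 0.025 m).
It also fails if it takes over 72 s, if anything falls off the work surface, if the arm or the gripper's body presses on something with over 40 N, if the wrist force passes 120 N, or if a joint passes its speed limit or range.

## Robot

A 7-joint arm with a two-finger parallel gripper is mounted at the origin on the work surface. World frame = base frame: x ahead of the robot, y to its left, z up, the work surface at z = 0. Lengths are in mm, angles in rad, forces in N, time in s.
With the tool pointing down it reaches from about 400 to 875 mm from the base axis. Payload 19.3 kg.
Tool frame: the origin (TCP) lies at the very end of the fingers, on their centre line; the grasp point (between the pads) lies 19 mm behind it (grip_point_offset is the z of the grasp point in the tool frame, in mm); z points along the fingers, x is the direction in which the jaws open and shut, and the axes are right-handed (so a half turn about z gives the same grasp; the last joint's range is limited). The gripper opens to 85 mm and grips with 20 to 120 N. Pads are 22 mm wide; open, the fingers measure 114 mm over their backs; the gripper's body (76 mm by 85 mm) begins 54 mm behind the grasp point. The pads swing forward as they close: fully open they stand 13 mm farther back than shut.
Start: joints at [1.145, 0.521, -0.036, 1.599, 0.021, 1.021, -0.113], TCP at [217.685, -585.857, 231.291] pointing down, gripper open.
Joint ranges: [-2.91, 2.91], [-0.3, 2.13], [-1.5, 1.42], [0.17, 2.43], [-1.26, 4.41], [0.16, 1.93], [-2.52, 2.52]. Speed limits (rad/s): [1.89, 1.89, 2.39, 2.39, 3.01, 3.01, 3.01].

## Interface

Orientations are given as a 3x3 rotation matrix whose columns are the frame's x, y, z axes.
In Python, from workcell import movep, movel, goto_joints, open_gripper, clamp, wait, inverse_kinematics, read_state, camera, PlanningError, finish_job, grip_point_offset gives the robot as it stands. Calls block until the motion is done:
- movep(position, orientation): joint-space move of the TCP to a pose.
- movel(position, frame=None, max_speed=150, guard=None): straight line of the TCP; frame=None keeps the orientation; max_speed is the mean speed in mm/s. With guard (N) it stops when the force on the tool has changed by that much, and returns True; else False.
- goto_joints(angles): joint-space move.
- open_gripper() and clamp(): open the fingers fully, or close them until they stop; the grip force is fixed at half the most.
- wait(seconds).
- inverse_kinematics(position, orientation): joint angles nearest the present ones, or None.
- read_state(): the state.
- camera(name): name is "side" or "top"; returns a dict with "image" (400x640x3 uint8, blue, green, red), "range_z" (400x640 float32, mm along the optical axis (not along the pixel's ray), 0 where there is no reading), "fx", "fy", "cx", "cy" (pixels), "dist_coeffs" ([k1, k2, p1, p2, k3] as OpenCV has them; the pictures are not rectified), "cam_to_world" (4x4, takes a point from camera to world coordinates). Camera axes: x right, y up, looking along -z (the intrinsics and any distortion apply to the point x, -y, -z); pixel columns grow to the right and rows downward; lengths in mm; the calibration is good to about 2 mm. A picture is of the moment at which its call begins.
A pose or a line that the arm cannot do raises PlanningError and nothing moves.
- finish_job(): hands the job in, once; it reports no verdict.
The state is a dict: "time": time; "qpos": joint angles; "qvel": joint speeds; "joint_efforts": joint torques, N m; "eef_pos": TCP position; "tool_rot": TCP orientation; "ft_force": force on the tool from outside, world axes, zero at the start; "torque": the same for the moment, N m; "finger_gap": finger opening in mm.
Only numpy, scipy, OpenCV 4.12 (cv2) and the standard library are available. Lean on these libraries where they do the work, as an engineer would, in place of code of your own. Each camera call takes 0.05 s, during which the arm holds its last target.

## Working session

There is one attempt and no reset: what is moved stays moved. The work goes in short steps, each a Python script; the robot and the scene stay as the last script left them, time stands still between calls to the robot, and variables do not carry over. Pictures are saved under pics/ and viewed, and the job is handed in when it is done.

```bash
mkdir -p pics; ls; python3 - <<'E'
from workcell import *
import cv2,numpy as np
print(grip_point_offset)
for n in("side","top"):
    c=camera(n); cv2.imwrite(f"pics/{n}0.png",c["image"]); np.savez(f"pics/{n}0.npz",**c)
    print(n,c["fx"],c["cx"],c["cy"],c["dist_coeffs"],np.round(c["cam_to_world"],3).tolist())
s=read_state();print(s["time"],s["eef_pos"],s["tool_rot"],s["ft_force"],s["finger_gap"])
E
```

```text
pics
-18.700000000000003
side 391.80991886303013 325.17957840939494 196.34751939706564 [0.01922724 0.         0.         0.         0.        ] [[-0.99, 0.07, -0.12, 383.879], [-0.139, -0.48, 0.866, 654.152], [0.003, 0.874, 0.486, 574.512], [0.0, 0.0, 0.0, 1.0]]
top 380.9920936382363 318.24884032008464 193.61731408138633 [-0.08777047  0.          0.          0.          0.        ] [[-0.005, 0.983, -0.182, 356.479], [-1.0, -0.005, 0.002, -173.668], [0.001, 0.182, 0.983, 955.969], [0.0, 0.0, 0.0, 1.0]]
0.1 [ 217.54799617 -585.61242226  230.79284905] [[ 3.48257008e-01 -9.37398994e-01 -4.26485974e-04]
 [-9.37398590e-01 -3.48257256e-01  8.75449816e-04]
 [-9.69172612e-04  9.49058165e-05 -9.99999526e-01]] [-0.45876384  1.09314837 -2.20323269] 85.66097653581797
```

View pics/side0.png

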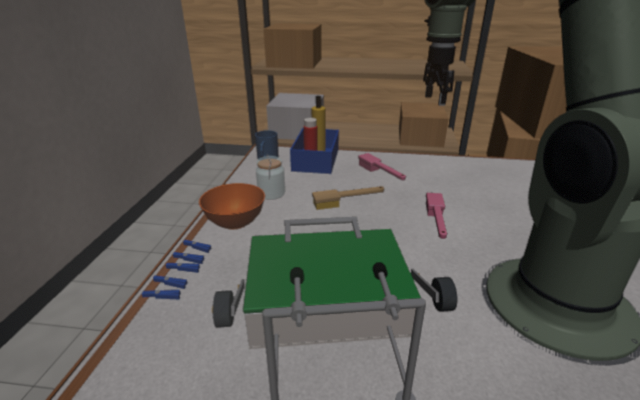

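View pics/top0.png

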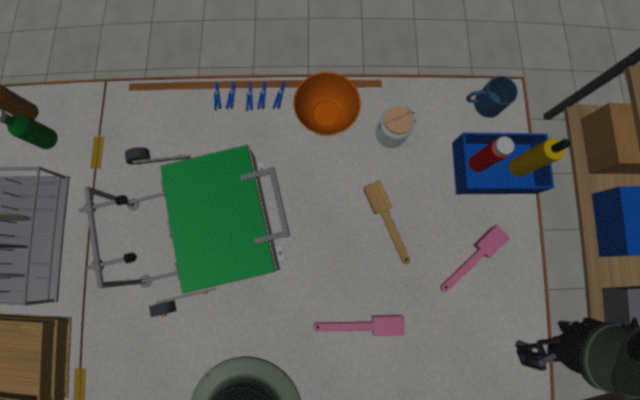

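Brush candidates in the top view: the tan brush (387,220), the pink one at (360,326) and the pink one at (475,258). By the description it is the tan one. Next I check that choice in a crop and measure the lid, bar and brush.

```bash
cat > h.py <<'E'
import cv2,numpy as np
from workcell import *
def ray(c,uv):
    K=np.array([[c["fx"],0,c["cx"]],[0,c["fy"],c["cy"]],[0,0,1.]])
    p=cv2.undistortPoints(np.asarray(uv,float).reshape(-1,1,2),K,np.asarray(c["dist_coeffs"],float)).reshape(-1,2)
    d=np.c_[p[:,0],-p[:,1],-np.ones(len(p))]
    T=np.asarray(c["cam_to_world"]); return T[:3,3],d@T[:3,:3].T
def onplane(c,uv,z):
    o,d=ray(c,uv); return o+d*((z-o[2])/d[:,2])[:,None]
def bydepth(c,uv):
    uv=np.asarray(uv).reshape(-1,2); o,d=ray(c,uv)
    r=np.asarray(c["range_z"])[uv[:,1].astype(int),uv[:,0].astype(int)]
    P=o+d*r[:,None]; return P[r>0],uv[r>0]
def biggest(m):
    n,l,s,_=cv2.connectedComponentsWithStats(m.astype(np.uint8)); return l==1+np.argmax(s[1:,4])
def uvof(m):
    v,u=np.nonzero(m); return np.c_[u,v]
def proj(c,P):
    T=np.linalg.inv(np.asarray(c["cam_to_world"])); q=np.atleast_2d(P)@T[:3,:3].T+T[:3,3]
    K=np.array([[c["fx"],0,c["cx"]],[0,c["fy"],c["cy"]],[0,0,1.]])
    q=q*[1,-1,-1]
    return cv2.projectPoints(q,np.zeros(3),np.zeros(3),K,np.asarray(c["dist_coeffs"],float))[0].reshape(-1,2)
E
python3 - <<'E'
from h import *
np.set_printoptions(precision=1,suppress=True)
c=dict(np.load("pics/top0.npz"))
im=c["image"];hsv=cv2.cvtColor(im,cv2.COLOR_BGR2HSV)
g=biggest(cv2.inRange(hsv,(50,120,40),(75,255,255))>0)
P,_=bydepth(c,uvof(g)); print("lid z med",np.median(P[:,2]))
cnt=max(cv2.findContours(g.astype(np.uint8),0,1)[0],key=len).reshape(-1,2)
Q=onplane(c,cnt,97)
r=cv2.minAreaRect(Q[:,:2].astype(np.float32));print("lid rect",r,cv2.boxPoints(r))
# bar: points z 85..110 in the area right of lid
uu=uvof(np.ones((400,640)));uu=uu[(uu[:,0]>235)&(uu[:,0]<300)&(uu[:,1]>150)&(uu[:,1]<265)]
P,uv=bydepth(c,uu)
k=(P[:,2]>60)&(~g[uv[:,1],uv[:,0]]); print("bar z",np.percentile(P[k,2],[5,50,95]),k.sum())
np.save("pics/barpts.npy",np.c_[P[k],uv[k]])
m=np.zeros((400,640),bool);m[175:270,355:415]=1
b=biggest(m&(cv2.inRange(hsv,(10,80,60),(25,255,255))>0))
P,_=bydepth(c,uvof(b));print("brush z",np.percentile(P[:,2],[5,50,95]))
cnt=max(cv2.findContours(b.astype(np.uint8),0,1)[0],key=len).reshape(-1,2)
r=cv2.minAreaRect(onplane(c,cnt,36)[:,:2].astype(np.float32));print("brush",r,cv2.boxPoints(r))
vis=im.copy();vis[b]=(255,0,0)
for p in uv[k]: vis[p[1],p[0]]=(0,0,255)
cv2.imwrite("pics/vis1.png",cv2.resize(np.hstack([im[140:290,220:420],vis[140:290,220:420]]),None,fx=2,fy=2,interpolation=0))
E
```

```text
lid z med 96.2597946147747
lid rect ((464.1644287109375, 60.797607421875), (301.5152587890625, 211.83103942871094), 13.47603702545166) [[292.9 128.7]
 [342.2 -77.3]
 [635.5  -7.1]
 [586.1 198.9]]
bar z [ 72.4  99.3 103.4] 1121
brush z [33.1 36.9 39.8]
brush ((454.43988037109375, -346.3035888671875), (210.44056701660156, 46.58061599731445), 22.7624454498291) [[ 348.4 -365.5]
 [ 366.4 -408.5]
 [ 560.5 -327.1]
 [ 542.5 -284.1]]
```

View pics/vis1.png

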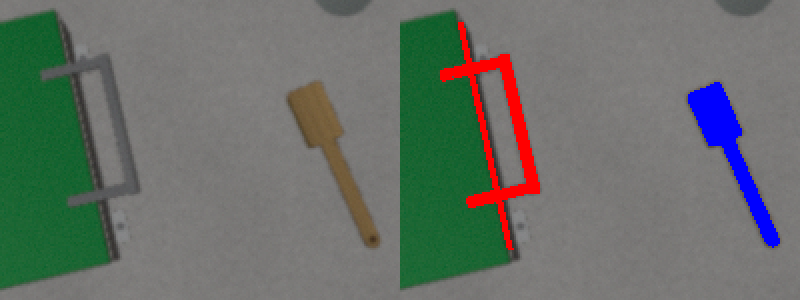

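The left crop confirms the choice: tan brush, head at about (375,197) in the full image, and the bar at (282,203). Next I refine the bar, find the buffers and check reach. I plan to grip the bar with the tool tilted outward, so that the open inner finger clears the board edge.

```bash
cat > geo.py <<'E'
import numpy as np
ang=np.radians(103.476); ex=np.array([np.cos(ang),np.sin(ang),0]); ez=np.array([0,0,1.]); ey=np.cross(ez,ex)
H=np.array([464.16,60.80,85])+109.5*ex; H[2]=85
GO=18.7
def barpos(th): # deg
    t=np.radians(th); X=np.cos(t)*ex-np.sin(t)*ez; Z=np.sin(t)*ex+np.cos(t)*ez
    return H-260*X+11*Z
def toolR(tilt,flip=1): # approach dir: tilt deg from down toward +ex
    t=np.radians(tilt); a=np.sin(t)*ex-np.cos(t)*ez
    x=flip*(np.cos(t)*ex+np.sin(t)*ez); return np.c_[x,np.cross(a,x),a]
def tcp(g,R): return g+GO*R[:,2]
E
python3 - <<'E'
from h import *; from geo import *
np.set_printoptions(precision=2,suppress=True)
b=np.load("pics/barpts.npy");P=b[:,:3]
L=np.c_[(P-H)@ex,(P-H)@ey,P[:,2]]
k=(L[:,0]<-245)&(L[:,0]>-280)&(abs(L[:,1])<65)
print("bar lidframe x",np.percentile(L[k,0],[2,25,50,75,98]),"z",np.percentile(L[k,2],[10,50,90]),k.sum())
k=(L[:,0]<-245); print("bar y",np.percentile(L[k,1],[1,99]))
# bar by plane casting
c=dict(np.load("pics/top0.npz")); Q=onplane(c,b[:,3:],100); l=np.c_[(Q-H)@ex,(Q-H)@ey]
k=(l[:,0]<-245)&(abs(l[:,1])<60); A=np.polyfit(l[k,1],l[k,0],1); print("ray bar x",A, l[k,0].min(),l[k,0].max())
print("H",H,"bar",barpos(0))
# buffers: depth pts z 195..225 in top & side
for n in("top","side"):
    c=dict(np.load(f"pics/{n}0.npz"));P,uv=bydepth(c,uvof(np.ones((400,640))))
    L=np.c_[(P-H)@ex,(P-H)@ey,P[:,2]]
    k=(L[:,0]>-20)&(L[:,0]<220)&(abs(L[:,1])<130)&(L[:,2]>160)&(L[:,2]<225)
    for s in(-1,1):
        kk=k&(L[:,1]*s>0)&(abs(L[:,2]-205)<18); 
        if kk.sum(): print(n,s,kk.sum(),"x",np.percentile(L[kk,0],[1,5,25,50,95]),"y",np.percentile(L[kk,1],[5,50,95]), uv[kk].mean(0))
q0=read_state()["qpos"]
for f in(1,-1):
  for th,t in((0,40),(30,30),(60,15),(90,0),(105,-10),(122,-15)):
    R=toolR(t,f);q=inverse_kinematics(tcp(barpos(th),R),R);print(f,th,t,q)
E
```

```text
bar lidframe x [-266.53 -263.59 -260.16 -256.68 -253.19] z [ 97.49 100.96 103.45] 343
bar y [-79.42  82.08]
ray bar x [   0.   -260.08] -266.9491028189674 -253.15984505020782
H [438.64 167.29  85.  ] bar [499.23 -85.56  96.  ]
top -1 589 x [ 37.99  41.8   80.15 113.38 123.68] y [-97.83 -57.6  -10.33] [ 97.54 206.31]
top 1 629 x [ 38.43  41.9   84.78 113.78 124.56] y [ 10.26  60.89 100.53] [104.79 262.23]
side -1 1357 x [ 45.52  54.59 113.43 122.06 130.78] y [-98.3  -57.95  -9.21] [299.25 304.58]
side 1 1317 x [ 46.12  54.03 113.39 122.01 130.43] y [  8.71  59.56 100.45] [386.74 298.68]
1 0 40 [ 0.96  1.   -0.92  1.73  0.13  1.02  1.92]
1 30 30 [ 0.91  0.68 -0.96  1.8   0.04  1.06  1.81]
1 60 15 [ 0.73  0.38 -1.02  1.85  0.07  1.08  1.52]
1 90 0 [ 0.47  0.39 -1.27  1.82  0.4   1.23  0.89]
1 105 -10 [ 0.17  0.49 -1.26  1.77  0.59  1.39  0.56]
1 122 -15 [-0.18  0.52 -1.01  1.73  0.6   1.4   0.44]
-1 0 40 [ 0.56  0.82 -0.27  1.75 -0.45  1.04 -0.69]
-1 30 30 [ 0.41  0.51 -0.22  1.83 -0.41  1.09 -0.88]
-1 60 15 [ 0.29  0.26 -0.43  1.87 -0.18  1.07 -1.38]
-1 90 0 [ 0.28  0.28 -0.97  1.83  0.25  1.16 -2.1 ]
-1 105 -10 [-0.88  0.25  0.17  1.82  0.12  1.16 -2.1 ]
-1 122 -15 [-1.03  0.36  0.17  1.77  0.16  1.18 -2.27]
```

```bash
python3 -c "
import cv2;a=cv2.imread('pics/top0.png')[130:330,70:310];b=cv2.imread('pics/side0.png')[200:400,210:460]
cv2.imwrite('pics/cr.png',cv2.resize(b,None,fx=3,fy=3));cv2.imwrite('pics/crt.png',cv2.resize(a,None,fx=3,fy=3))"
```

```text
(no output)
```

View pics/crt.png

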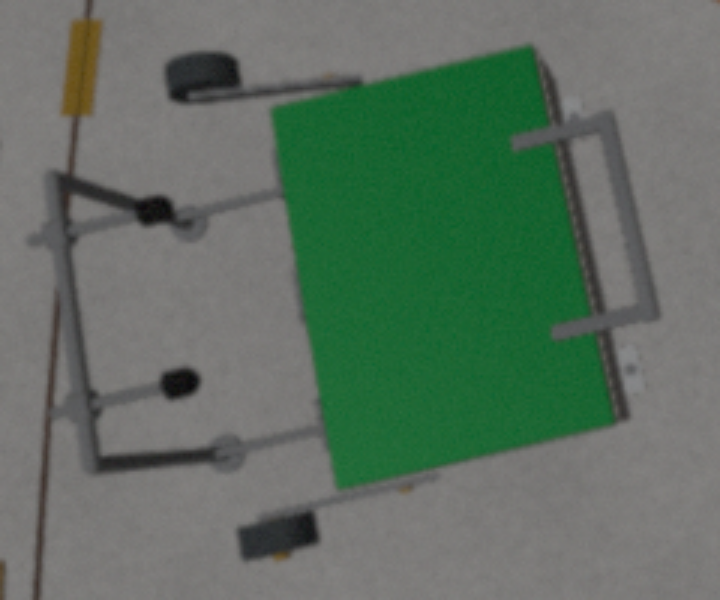

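View pics/cr.png

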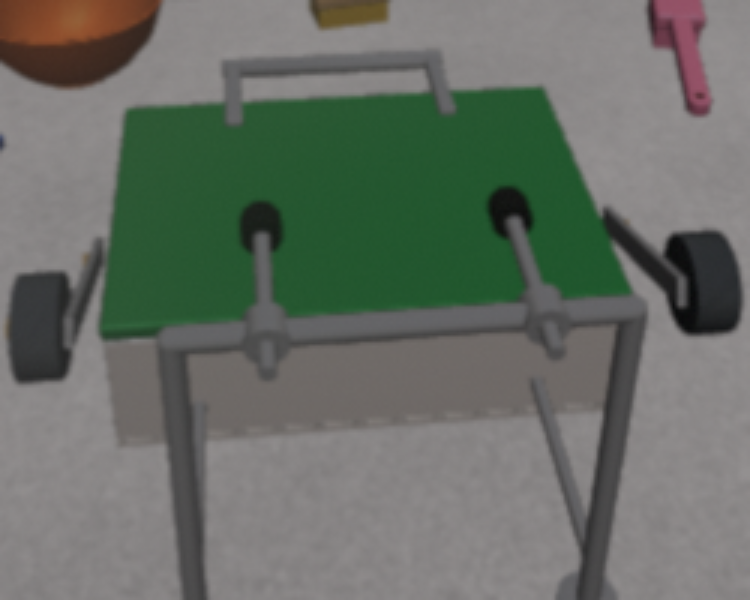

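The bar measures at lid x = -260, matching the model. The buffers look set for about 101–102°. Next: approach and clamp.

```bash
python3 - <<'E'
from h import *; from geo import *
np.set_printoptions(precision=2,suppress=True)
R=toolR(40); g=barpos(0)
movep(tcp(g,R)-110*R[:,2],R); s=read_state(); print(s["time"],s["qpos"],s["ft_force"],s["eef_pos"]-(tcp(g,R)-110*R[:,2]))
print(movel(tcp(g,R),R,max_speed=120,guard=15)); s=read_state(); print(s["time"],s["ft_force"],s["eef_pos"]-tcp(g,R),s["qpos"])
c=camera("top");cv2.imwrite("pics/t1.png",cv2.resize(c["image"][130:330,150:390],None,fx=3,fy=3))
c=camera("side");cv2.imwrite("pics/s1.png",cv2.resize(c["image"][120:320,210:460],None,fx=3,fy=3))
E
```

```text
2.0167 [ 1.02  0.93 -0.95  1.57  0.09  1.26  1.96] [-0.09 -0.3   0.1 ] [-0.11 -0.65 -0.16]
False
3.0833 [0.19 0.19 0.35] [ 0.37 -0.49  0.35] [ 0.96  1.   -0.92  1.73  0.13  1.02  1.92]
```

View pics/t1.png

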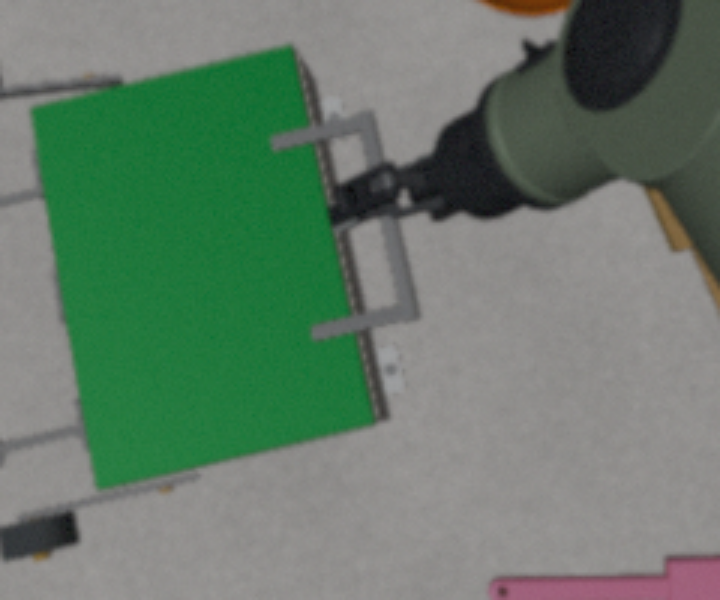

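View pics/s1.png

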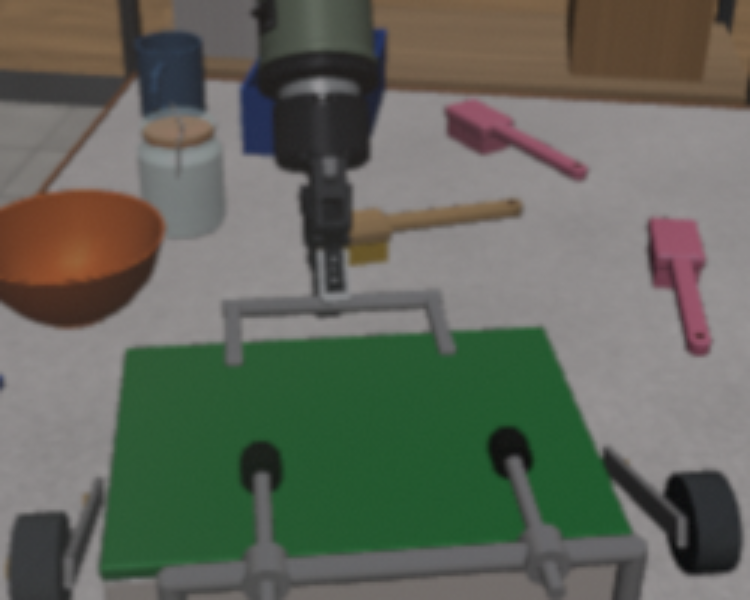

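The pictures show the open fingers straddling the middle of the bar (top crop at about (370,190)), one above and one below, touching nothing. Next: clamp and lift in force-monitored arc steps.

```bash
cat >> geo.py <<'E'
def tilt_at(th): return float(np.interp(th,[0,90,122],[40,2,-12]))
def dirs(th):
    p=barpos(th)-H; rad=p/np.linalg.norm(p); tan=np.cross(ey,rad); return rad,tan
E
python3 - <<'E'
from h import *; from geo import *
np.set_printoptions(precision=2,suppress=True)
clamp(); wait(.2); s=read_state(); print(s["time"],s["finger_gap"],s["ft_force"],s["eef_pos"]-tcp(barpos(0),toolR(40)))
f0=s["ft_force"]; dr=0
if 12<s["finger_gap"]<18:
  for th in (2,4,8,12,16,20):
    R=toolR(tilt_at(th)); rad,tan=dirs(th)
    try: hit=movel(tcp(barpos(th)+dr*rad,R),R,max_speed=60,guard=40)
    except PlanningError as e: print("plan",th,e);break
    s=read_state(); f=s["ft_force"]; print(th,hit,round(s["time"],2),"rad",f@rad,"tan",f@tan,"ey",f@ey,"dr",dr,"err",s["eef_pos"]-tcp(barpos(th)+dr*rad,R),s["finger_gap"])
    if hit: break
  print(s["qpos"])
E
```

```text
4.05 11.896626263198392 [-0.36 -0.72  6.41] [0.   0.08 0.29]
```

The gap reads 11.9 mm against the 14 mm bar. It isn't empty, but I'll look before lifting.

```bash
python3 - <<'E'
from h import *; from geo import *
np.set_printoptions(precision=2,suppress=True)
f0=read_state()["ft_force"]; dr=0
for th in (1,2,4,7,10):
    R=toolR(tilt_at(th)); rad,tan=dirs(th)
    try: hit=movel(tcp(barpos(th)+dr*rad,R),R,max_speed=50,guard=30)
    except PlanningError as e: print("plan",th,e);break
    s=read_state(); f=s["ft_force"]; print(th,hit,round(s["time"],2),"rad",f@rad,"tan",f@tan,"ey",f@ey,"err",s["eef_pos"]-tcp(barpos(th)+dr*rad,R),s["finger_gap"])
    if hit: break
print(s["qpos"])
c=camera("top");cv2.imwrite("pics/t2.png",cv2.resize(c["image"][130:330,150:390],None,fx=3,fy=3))
c=camera("side");cv2.imwrite("pics/s2.png",cv2.resize(c["image"][120:320,210:460],None,fx=3,fy=3))
E
```

```text
1 False 4.3 rad -1.6863927563363692 tan -2.873301985131029 ey -1.0595242408795182 err [-0.03  0.03  0.07] 11.972161980281793
2 False 4.55 rad -2.3056972825308235 tan -3.592590082838052 ey -1.109086340173602 err [-0.03  0.03 -0.01] 12.017131987007264
4 False 4.88 rad -1.5175478949217966 tan -4.069538386590974 ey -0.9280691618762495 err [-0.02 -0.01 -0.03] 12.065720680790774
7 False 5.29 rad -1.4632204970788065 tan -5.559715626814817 ey -1.2928699028365678 err [-0.01 -0.04 -0.05] 12.025248488231911
10 False 5.71 rad 2.000356796780031 tan -3.467722676366474 ey 0.37857948118752494 err [ 0.07 -0.3   0.25] 12.01134422413046
[ 0.95  0.89 -0.94  1.76  0.12  1.03  1.87]
```

View pics/s2.png

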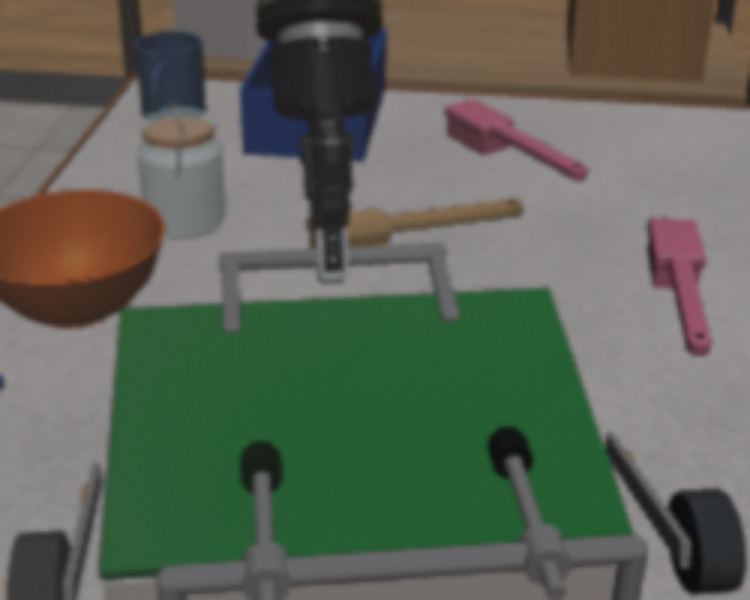

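The bar (crop about (335,258)) is held and has risen with the lid. Forces are small, so I go on to 92°.

```bash
python3 - <<'E'
from h import *; from geo import *
np.set_printoptions(precision=2,suppress=True)
dr=0
for th in list(range(14,91,4))+[92]:
    R=toolR(tilt_at(th)); rad,tan=dirs(th)
    try: hit=movel(tcp(barpos(th)+dr*rad,R),R,max_speed=60,guard=30)
    except PlanningError as e: print("plan",th,e);break
    s=read_state(); f=s["ft_force"]; print(th,hit,round(s["time"],2),"rad %.1f tan %.1f ey %.1f"%(f@rad,f@tan,f@ey),s["qpos"],round(s["finger_gap"],1))
    if hit: break
c=camera("side");cv2.imwrite("pics/s3.png",c["image"])
E
```

```text
14 False 6.25 rad 3.9 tan -4.3 ey -0.2 [ 0.95  0.84 -0.95  1.77  0.12  1.03  1.85] 11.9
18 False 6.69 rad 8.2 tan -4.0 ey 1.2 [ 0.94  0.8  -0.96  1.78  0.11  1.04  1.83] 11.8
22 False 7.13 rad 11.2 tan -3.7 ey 1.8 [ 0.93  0.75 -0.97  1.79  0.11  1.04  1.8 ] 12.2
26 False 7.58 rad 11.0 tan -3.9 ey 1.3 [ 0.92  0.71 -0.98  1.8   0.1   1.04  1.78] 12.0
30 False 8.02 rad 15.9 tan -3.3 ey 3.7 [ 0.91  0.67 -0.99  1.81  0.1   1.05  1.75] 11.9
34 False 8.46 rad 13.5 tan -1.7 ey 3.3 [ 0.9   0.62 -1.    1.82  0.09  1.05  1.73] 12.0
38 False 8.9 rad 14.5 tan -2.1 ey 2.5 [ 0.88  0.58 -1.01  1.83  0.09  1.06  1.7 ] 12.2
42 False 9.34 rad 15.7 tan -3.8 ey 3.4 [ 0.87  0.54 -1.02  1.83  0.08  1.06  1.67] 11.7
46 False 9.78 rad 12.1 tan -2.8 ey 2.4 [ 0.84  0.5  -1.03  1.84  0.08  1.07  1.64] 12.0
50 False 10.22 rad 11.1 tan -1.8 ey 2.1 [ 0.82  0.47 -1.03  1.84  0.08  1.07  1.6 ] 12.2
54 False 10.67 rad 7.1 tan -1.3 ey -0.4 [ 0.79  0.43 -1.04  1.85  0.08  1.08  1.56] 11.9
58 False 11.11 rad 6.2 tan -2.3 ey 0.5 [ 0.76  0.4  -1.04  1.85  0.08  1.08  1.52] 12.1
62 False 11.55 rad -6.5 tan -0.4 ey -4.4 [ 0.72  0.37 -1.05  1.85  0.09  1.09  1.48] 11.9
66 False 11.99 rad -8.8 tan -0.5 ey -5.9 [ 0.68  0.35 -1.05  1.85  0.1   1.09  1.43] 12.2
70 False 12.43 rad 6.5 tan 0.5 ey 1.6 [ 0.64  0.33 -1.05  1.85  0.11  1.1   1.38] 11.8
74 False 12.88 rad 9.4 tan -1.5 ey 3.3 [ 0.59  0.31 -1.05  1.85  0.13  1.11  1.32] 11.5
78 False 13.32 rad -2.8 tan 0.8 ey -0.5 [ 0.54  0.3  -1.04  1.85  0.15  1.12  1.26] 11.9
82 False 13.76 rad -6.0 tan -0.0 ey -1.6 [ 0.48  0.29 -1.04  1.84  0.18  1.13  1.19] 11.9
86 False 14.2 rad 6.2 tan 1.2 ey 3.4 [ 0.42  0.29 -1.04  1.83  0.21  1.14  1.12] 12.0
90 False 14.64 rad 9.6 tan -1.0 ey 4.8 [ 0.35  0.3  -1.03  1.83  0.24  1.15  1.05] 11.8
92 False 14.94 rad 10.9 tan -0.5 ey 6.7 [ 0.32  0.3  -1.03  1.82  0.26  1.16  1.01] 11.5
```

View pics/s3.png

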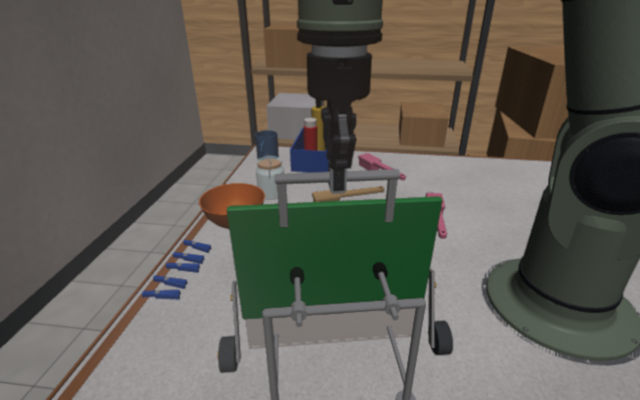

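The lid stands at about 92° with the bar in the grip. Now I let it down in fine steps until the buffers push back.

```bash
python3 - <<'E'
from h import *; from geo import *
np.set_printoptions(precision=2,suppress=True)
def F(n=4):
    fs=[]
    for _ in range(n): wait(.03); fs.append(read_state()["ft_force"])
    return np.mean(fs,0)
base=[]
ths=[93,94,95,96,97]+list(np.arange(97.3,108,.3))
for th in ths:
    R=toolR(tilt_at(th)); rad,tan=dirs(th)
    hit=movel(tcp(barpos(th),R),R,max_speed=25,guard=12)
    f=F(); t=f@tan; print("%.1f"%th,hit,"t=%.2f rad %.1f tan %.1f ey %.1f"%(read_state()["time"],f@rad,t,f@ey))
    if hit: break
    if len(base)>=3 and t<np.mean(base[-6:])-3.5: print("contact");break
    base.append(t)
c=camera("side");cv2.imwrite("pics/s4.png",cv2.resize(c["image"][150:400,180:480],None,fx=2.5,fy=2.4))
E
```

```text
93.0 True t=15.38 rad 1.4 tan 2.6 ey -3.0
```

View pics/s4.png

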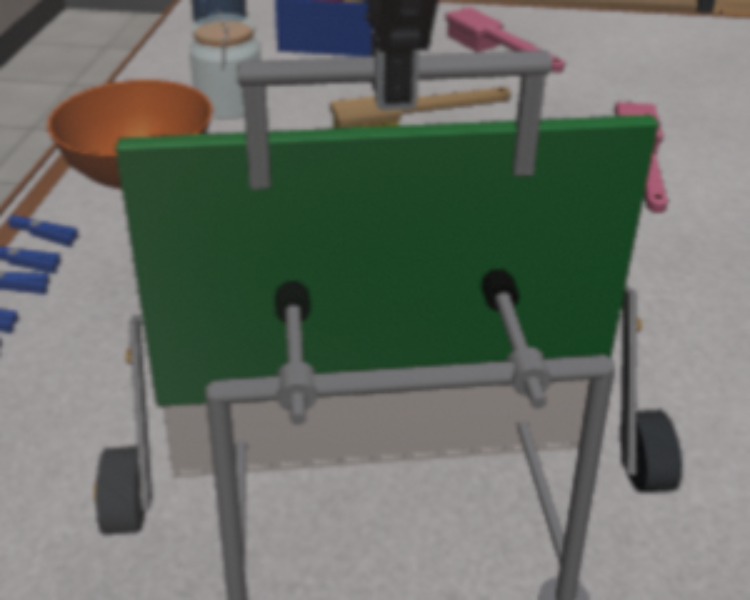

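The guard tripped on radial stick-slip in the grip; the tangential force is still +2.6, so this isn't contact. I carry on and judge by the tangential force.

```bash
python3 - <<'E'
from h import *; from geo import *
def F(n=4):
    fs=[]
    for _ in range(n): wait(.03); fs.append(read_state()["ft_force"])
    return np.mean(fs,0)
base=[]
ths=[93,94,95,96,97]+list(np.arange(97.3,108,.3))
for th in ths:
    R=toolR(tilt_at(th)); rad,tan=dirs(th)
    hit=movel(tcp(barpos(th),R),R,max_speed=25,guard=25)
    f=F(); t=f@tan; print("%.1f"%th,hit,"t=%.2f rad %.1f tan %.1f ey %.1f"%(read_state()["time"],f@rad,t,f@ey))
    if hit: break
    if len(base)>=3 and t<np.mean(base[-6:])-3.5: print("contact");break
    base.append(t)
c=camera("side");cv2.imwrite("pics/s5.png",cv2.resize(c["image"][150:400,180:480],None,fx=2.5,fy=2.4))
E
```

```text
93.0 False t=15.81 rad -6.2 tan 2.2 ey -4.9
94.0 False t=16.27 rad -8.0 tan 1.9 ey -6.1
95.0 False t=16.73 rad -9.6 tan 2.2 ey -6.4
96.0 False t=17.18 rad -10.2 tan 1.7 ey -6.5
97.0 False t=17.64 rad -10.1 tan 1.6 ey -6.6
97.3 False t=18.02 rad -10.4 tan 0.7 ey -6.7
97.6 False t=18.41 rad -9.6 tan 0.7 ey -6.7
97.9 False t=18.79 rad -10.0 tan 0.9 ey -6.7
98.2 False t=19.18 rad -9.7 tan 0.9 ey -6.5
98.5 False t=19.56 rad -9.9 tan 0.9 ey -6.7
98.8 False t=19.94 rad -9.0 tan 0.8 ey -6.9
99.1 False t=20.32 rad -9.3 tan 0.7 ey -6.6
99.4 False t=20.71 rad -9.1 tan 0.5 ey -5.9
99.7 False t=21.09 rad -9.4 tan 0.5 ey -6.7
100.0 False t=21.48 rad -4.1 tan 2.7 ey -5.3
100.3 False t=21.86 rad -3.9 tan 2.4 ey -5.2
100.6 False t=22.24 rad -3.4 tan 2.4 ey -5.2
100.9 False t=22.62 rad -2.1 tan 2.3 ey -5.1
101.2 False t=23.01 rad 1.6 tan 0.6 ey -4.7
101.5 False t=23.39 rad 5.6 tan -2.0 ey -3.5
contact
```

View pics/s5.png

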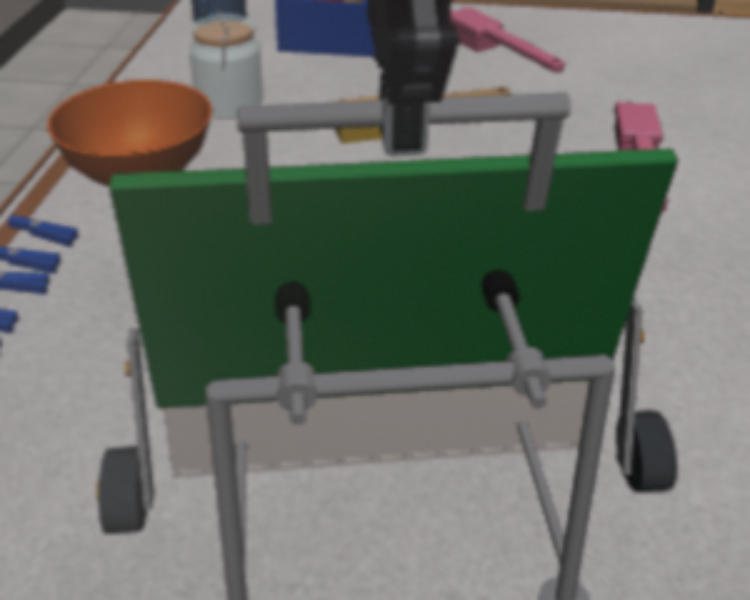

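The tangential force drops about 3 N per 0.3° from 101.2°. That matches the rubber's stiffness and the 101–102° seen by camera, so the lid is on the buffers. Release and retreat.

```bash
python3 - <<'E'
from h import *; from geo import *
np.set_printoptions(precision=2,suppress=True)
open_gripper(); wait(.3); s=read_state(); print(s["time"],s["finger_gap"],s["ft_force"])
R=s["tool_rot"]; print(movel(s["eef_pos"]-90*R[:,2],max_speed=120,guard=10)); s=read_state(); print(s["time"],s["ft_force"],s["qpos"])
wait(.3)
c=camera("side");cv2.imwrite("pics/s6.png",c["image"]); np.savez("pics/side6.npz",**c)
c=camera("top");cv2.imwrite("pics/t6.png",c["image"]);np.savez("pics/top6.npz",**c)
E
```

```text
24.4417 85.88421956386588 [ 0.64 -0.32  0.6 ]
False
25.3417 [-0.25  0.15  0.15] [ 0.18  0.26 -1.04  1.65  0.27  1.39  0.91]
```

View pics/s6.png

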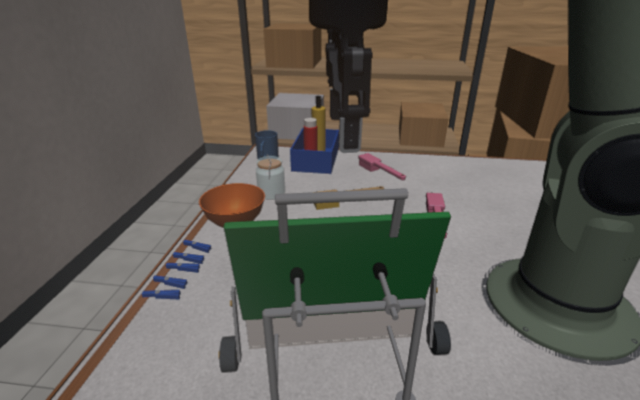

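View pics/t6.png

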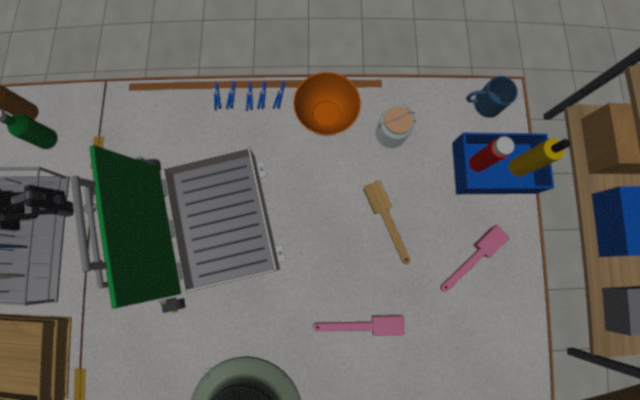

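The lid leans on both buffers by itself and the tool is clear. In the top view the box is open at (222,218) and the brush is unmoved at (387,220). Next I measure the handle locally and pick the brush.

```bash
python3 - <<'E'
from h import *; from geo import *
np.set_printoptions(precision=2,suppress=True)
c=dict(np.load("pics/top6.npz")); hsv=cv2.cvtColor(c["image"],cv2.COLOR_BGR2HSV)
m=np.zeros((400,640),bool);m[175:270,355:415]=1
b=biggest(m&(cv2.inRange(hsv,(10,80,60),(25,255,255))>0))
uv=uvof(b); Q=onplane(c,uv,37)[:,:2]
a=np.radians(22.76)
for _ in range(3):
    d=np.array([np.cos(a),np.sin(a)]); n=np.array([-d[1],d[0]])
    s=Q@d; e=s.max()+1.1; o=e-37.5
    k=(s<o-50)&(s>o-165); p=np.polyfit(s[k]-o,Q[k]@n,1); a+=np.arctan(p[0])
h=(s>o-35)&(s<o+30); y=Q[h]@n; print("yaw",np.degrees(a),"len",s.max()-s.min(),"handle y",p[1],"head y",(y.min()+y.max())/2,y.max()-y.min())
O=o*d+p[1]*n; print("origin",O,"end check",O-178*d,"grip",O-57*d)
np.save("pics/brush.npy",np.r_[O,a])
G=np.r_[O-57*d,30]; R=np.c_[np.r_[n,0],np.cross([0,0,-1],np.r_[n,0]),[0,0,-1]]
wait(0)
s0=read_state()
up=np.r_[430,-20,s0["eef_pos"][2]]
movel(up,R,max_speed=200); print(read_state()["time"])
movel(tcp(G,R)+[0,0,150],R,max_speed=220); print(read_state()["time"],read_state()["qpos"])
print(movel(tcp(G,R)+[0,0,25],R,max_speed=130,guard=10))
print(movel(tcp(G,R),R,max_speed=50,guard=6)); s=read_state(); print(s["time"],s["eef_pos"],tcp(G,R),s["ft_force"])
c=camera("top");cv2.imwrite("pics/t7.png",cv2.resize(c["image"][130:330,310:550],None,fx=3,fy=3))
c=camera("side");cv2.imwrite("pics/s7.png",cv2.resize(c["image"][100:250,250:450],None,fx=4,fy=4))
E
```

```text
yaw 22.647593156558035 len 210.33933421734054 handle y -494.70499500528473 head y -494.20229118087354 46.56410909875899
origin [ 517.98 -319.92] end check [ 353.71 -388.46] grip [ 465.38 -341.87]
27.15
29.15 [ 0.98  0.6  -0.64  1.77  0.44  0.92  2.12]
False
False
30.9083 [ 465.42 -341.77   11.23] [ 465.38 -341.87   11.3 ] [-0.36  1.01  0.39]
```

View pics/t7.png

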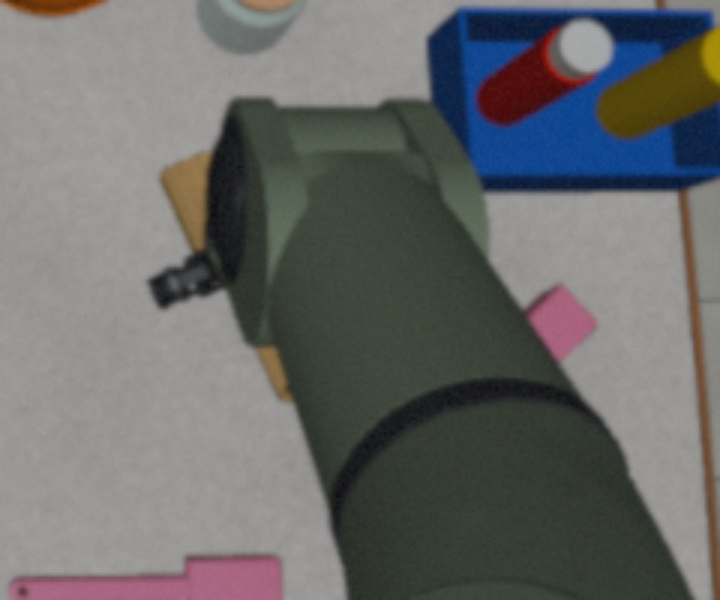

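View pics/s7.png

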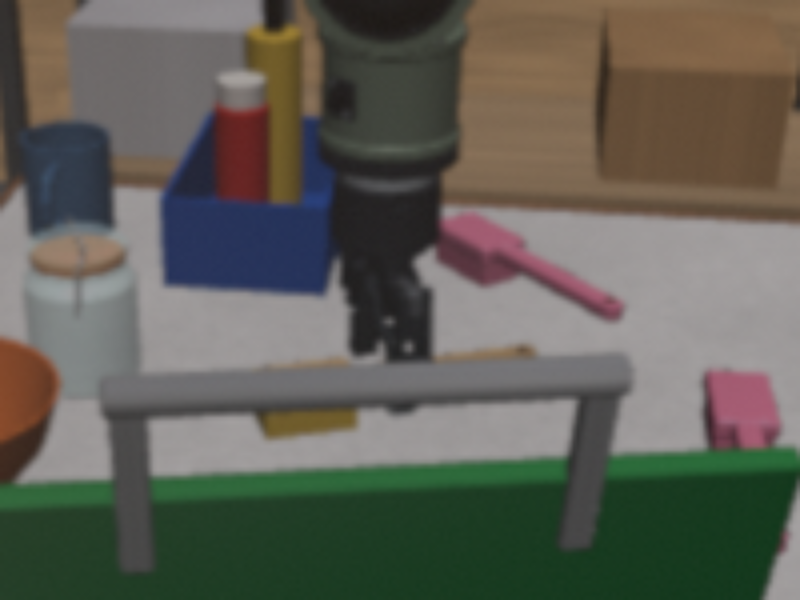

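The fingers stand either side of the tan handle just behind the head (side crop about (395,370)) and touch nothing. Clamp, lift and check the brush.

```bash
python3 - <<'E'
from h import *; from geo import *
np.set_printoptions(precision=2,suppress=True)
clamp(); wait(.2); s=read_state(); print(s["time"],s["finger_gap"],s["ft_force"])
if s["finger_gap"]>14:
    p=s["eef_pos"]; movel(p+[0,0,40],max_speed=70); movel(p+[0,0,140],max_speed=150)
    s=read_state(); print(s["time"],s["finger_gap"],s["ft_force"],s["torque"])
    # place pose IK check
    C=H-111*ex; C[2]=0
    R=toolR(0); g=C-20*ex-13*ey+[0,0,59+120]; print(C,g,inverse_kinematics(tcp(g,R),R))
    c=camera("side");cv2.imwrite("pics/s8.png",cv2.resize(c["image"][40:240,230:480],None,fx=3,fy=3)); np.savez("pics/side8.npz",**c)
E
```

```text
31.825 18.850822757624673 [-0.39 -0.19  5.7 ]
33.3667 19.13265460383906 [ 0.43  0.4  -1.84] [-0.02  0.08  0.05]
[464.51  59.34   0.  ] [481.81  42.92 179.  ] [ 0.32  0.48 -0.69  2.01  0.42  0.8   1.19]
```

View pics/s8.png

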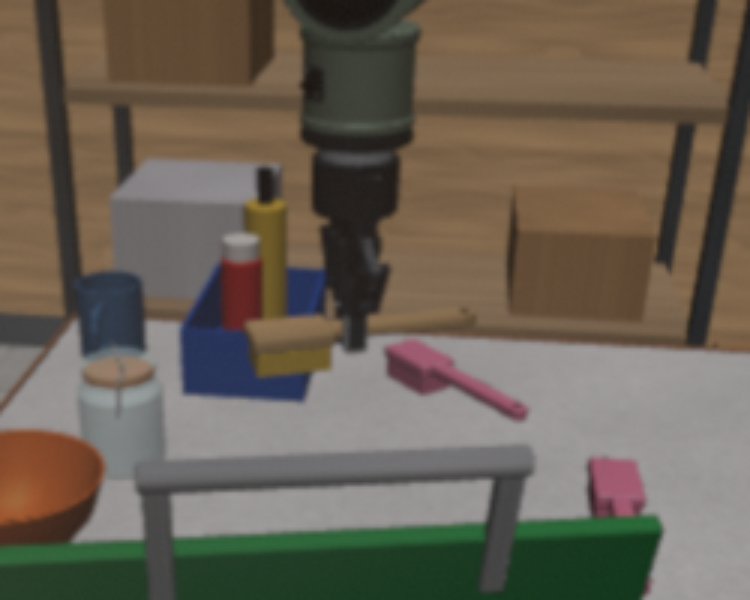

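The brush is held level, head at crop (290,340). Now carry it over the box and set it down with a guard.

```bash
python3 - <<'E'
from h import *; from geo import *
np.set_printoptions(precision=2,suppress=True)
C=H-111*ex; C[2]=0; R=toolR(0); g=C-20*ex-13*ey+[0,0,59]
movel(tcp(g+[0,0,110],R),R,max_speed=150); print(read_state()["time"])
c=camera("top");cv2.imwrite("pics/t9.png",cv2.resize(c["image"][110:330,70:350],None,fx=2.7,fy=2.7))
print(movel(tcp(g+[0,0,12],R),R,max_speed=80,guard=8)); 
print(movel(tcp(g+[0,0,-5],R),R,max_speed=15,guard=4)); s=read_state(); print(s["time"],s["eef_pos"][2]-tcp(g,R)[2],s["ft_force"],s["finger_gap"])
c=camera("side");cv2.imwrite("pics/s9.png",c["image"])
E
```

```text
36.1333
False
True
38.3417 -0.022220838701642265 [-2.51 -0.79 11.24] 18.839784671778535
```

View pics/t9.png

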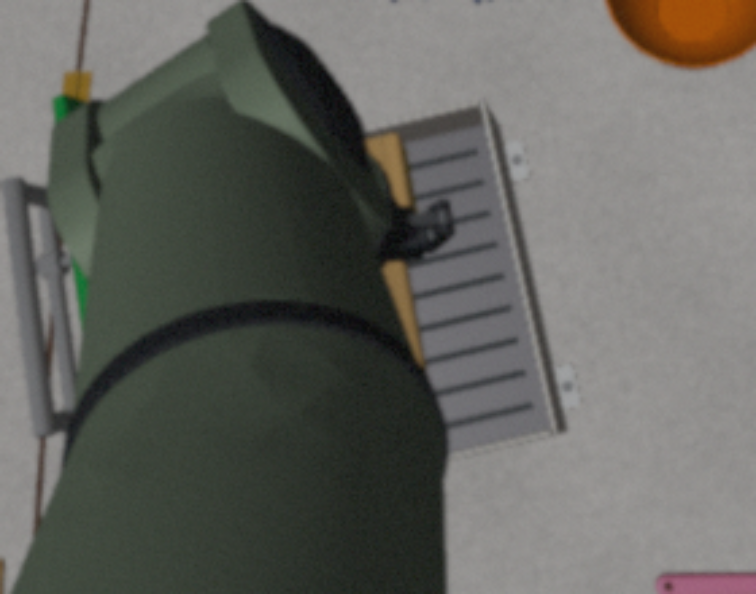

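View pics/s9.png

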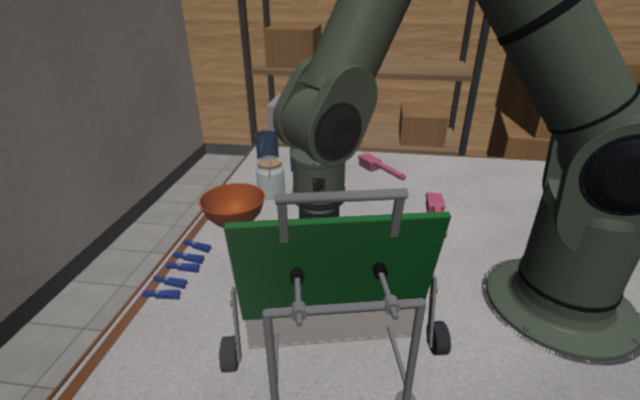

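The lid hasn't moved, and the brush touched down at exactly the expected height. Release, retreat straight up and look.

```bash
python3 - <<'E'
from h import *; from geo import *
np.set_printoptions(precision=2,suppress=True)
open_gripper(); wait(.2); s=read_state(); print(s["time"],s["finger_gap"],s["ft_force"])
p=s["eef_pos"]; print(movel(p+[0,0,60],max_speed=60,guard=8)); 
movel(p+[0,0,230],max_speed=150)
p=read_state()["eef_pos"]; movel(p+[30,-330,0],max_speed=220); wait(.3); s=read_state(); print(s["time"],s["ft_force"])
for n in("side","top"):
    c=camera(n);np.savez(f"pics/{n}10.npz",**c)
    cv2.imwrite(f"pics/{n}10.png",c["image"])
hsv=cv2.cvtColor(c["image"],cv2.COLOR_BGR2HSV); m=np.zeros((400,640),bool);m[140:300,160:290]=1
b=biggest(m&(cv2.inRange(hsv,(10,80,60),(25,255,255))>0))
P,uv=bydepth(c,uvof(b)); Cc=H-111*ex
L=np.c_[(P-Cc)@ex,(P-Cc)@ey,P[:,2]]
print("box x",np.percentile(L[:,0],[1,50,99]),"y",np.percentile(L[:,1],[1,99]),"z",np.percentile(L[:,2],[5,50,95]))
A=np.c_[L[:,:2],np.ones(len(L))]; print("plane",np.linalg.lstsq(A,L[:,2],rcond=None)[0])
E
```

```text
39.25 85.52431360368693 [-0.67  0.01 -0.28]
False
43.6417 [-0.09 -0.35  0.22]
box x [-43.06 -20.67   0.27] y [-105.99  100.49] z [61.47 65.45 68.36]
plane [ 0.04 -0.01 65.84]
```

View pics/top10.png

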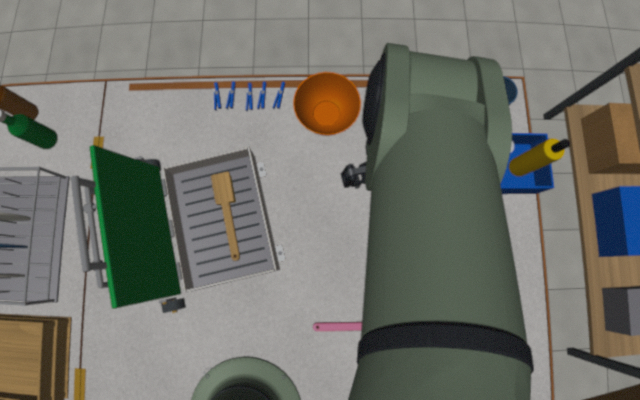

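View pics/side10.png

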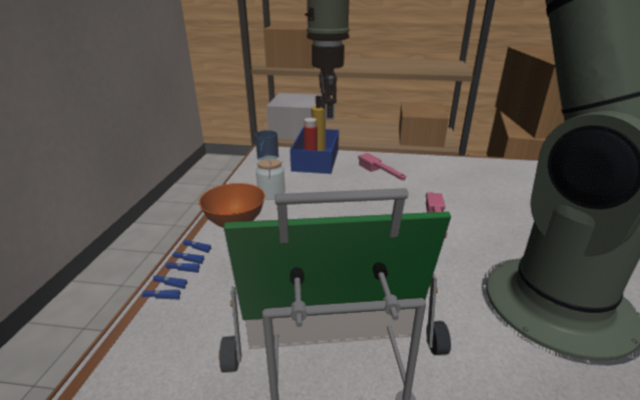

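The brush lies flat in the box (top view (227,215)): head top about 66 mm, tilt under 3°, within the walls. The lid still leans on its buffers, and the basin, jar and pegs haven't moved. Handing in.

```bash
python3 -c "
from workcell import *
finish_job(); print(read_state()['time'])"
```

```text
the job is handed in; nothing more can be done
the job is handed in; nothing more can be done
```

I opened the box and laid the brush inside. The job was handed in at about 44 s of the 72 s allowed; no verdict was reported.

**Lid:** I gripped the steel bar with the tool tilted so the fingers cleared the lid board, then led the lid over its balance point. I let it down in 0.3° steps until the buffers pushed back at about 101.5°, a drop of roughly 4 N at the bar. I then let go, and the pictures afterwards show the lid leaning on both buffers by itself.

**Brush:** I picked up the bamboo-handled brush and lowered it until it touched the draining plate, at exactly the expected height.
- **Position:** in the box frame it lies from x -43 to 0 mm and y -106 to 100 mm, well inside the walls.
- **Level:** its top is about 66 mm above the desk and its tilt is under 3°, so it is flat on the plate.

**Leave-alone items:** the basin, jar and pegs look unmoved in the last pictures. The arm covered part of the last top view but stood clear of everything.

**Checks that disagreed:**
- **Bar grip:** the finger gap read 11.9 mm on the 14 mm bar, but the grip held throughout.
- **Force guard:** it tripped once near 93° because the bar was sticking and slipping in the grip, not because it had reached the buffers.
- **Brush touchdown:** the force reached about 11 N before I released it, above the 4 N guard setting.

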